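# Set the guarded kiln dial and start the firing

## Task

Set up the kiln firing at the two control boxes. First flip up the clear cover of the square dial box until it lies back and stays, and turn the dial until its pointer lines up with the small steel tab on the rim around it. Only when the dial is set, flip up the cover of the narrower start box until it stays back, and press down the raised near half of the rocker switch to switch it on; leave both covers open and do not disturb the crockery and bottle around.

Things in the scene. Friction and masses are not known exactly. Their poses are not given: they have to be found in the camera images.
- dial_box: grey metal box fixed to the bench, 120 (x) x 120 (y) x 60 mm high, carrying the dial and its cover. Origin: centre of its underside. Its -x side is the front with the cover's lip, its +x side carries the hinge; z is up
- dial_cover (a joint): hinge of the clear plastic flip cover over the dial: a dome 116 mm long (front to back), 104 mm wide, 50 mm high, open underneath. 0 = shut, grows as its front edge swings up and over to the far side, 2.3 = fully back on its stop. It weighs under 130 g and turns easily; let go short of about 1.0 rad it falls shut, beyond about 1.3 rad it falls open by itself and stays there
- dial_cover_hinge (a point): point on the dial cover's hinge line (middle of the box's far upper edge, 60 mm behind the box's centre, 61 mm above the bench when built); the hinge line runs along the box's y. Turns with the cover; with the cover shut its axes are the box's
- dial_cover_lip (a point): middle of the underside of the dial cover's black lip: a flange 40 mm wide (y), 28 mm long, 4 mm thick at the bottom of the cover's front, flaring forward and up at 45 degrees; the underside looks forward and down. Shut, the point is 66 mm in front of the box's centre, 73 mm above the bench; the lip reaches 9 mm farther out and up. The box's front is at 60 mm: the room under the lip is free
- dial (a joint): angle of the dial, -1.5 to 1.5, grows clockwise seen from above; at 0 its pointer looks to the box's front (-x). Stays where it is left; needs about 0.03 N m
- dial_grip (a point): on the dial's upright axis (the centre of the box), 87 mm above the bench, at a good height to grip: the dial is a black disc 58 mm across with a grip bar on it 46 mm long, 14 mm wide, from 72 to 99 mm above the bench. The bar lies along this point's x axis; the pointer is at its -x end
- dial_pointer (a point): tip of the dial's pointer, a small black nose with a white line, 35 mm from the dial's axis, 69 mm above the bench. Turns with the dial
- marker: steel tab 9 mm long, 6 mm wide, 7 mm high on a thin steel ring of 42 mm radius around the dial, fixed on the box's top. Origin: on the dial's axis, on the box's top, 60 mm above the bench. The tab is in the direction of this body's -x axis, 38 to 47 mm from the origin. The pointer must look to the tab
- start_box: grey metal box fixed to the bench, 100 (x) x 86 (y) x 60 mm high, carrying the start switch and its cover. Origin: centre of its underside; -x side is the front with the cover's lip, +x side carries the hinge; z is up
- start_cover (a joint): hinge of the clear plastic flip cover over the start switch: a dome 96 mm long (front to back), 64 mm wide, 36 mm high, open underneath. 0 = shut, grows as its front edge swings up and over to the far side, 2.3 = fully back on its stop. It weighs under 130 g and turns easily; let go short of about 1.0 rad it falls shut, beyond about 1.3 rad it falls open by itself and stays there
- start_cover_hinge (a point): point on the start cover's hinge line, middle of the box's far upper edge, 50 mm behind the box's centre, 61 mm above the bench; the hinge line runs along the box's y. Turns with the cover
- start_cover_lip (a point): middle of the underside of the start cover's black lip, of the same shape as the other one (40 mm wide, 28 mm long, 4 mm thick, flaring forward and up at 45 degrees). Shut, this point lies 56 mm in front of the box's centre and 73 mm above the bench. Moves with the cover
- start_switch (a joint): angle of the white rocker switch, 30 mm wide (y), 50 mm long (x), in the middle of the start box's top: 0 = off (the near, front half stands up), 0.44 = on (near half fully down). Stays where it is left; about 2 N on the near half moves it
- start_press (a point): point on top of the rocker's near (front) half, where to press straight down; about 18 mm in front of the box's centre and 84 mm above the bench when off, about 9 mm lower when on. Moves with the rocker
- mug: white mug, 80 mm wide, 90 mm high, origin at the centre of its underside; leave alone
- goblet: brown glass goblet, 74 mm wide, 145 mm high, origin at the centre of its foot; leave alone
- bottle: clear bottle with a blue cap, 66 mm wide, 190 mm high, origin at the centre of its underside; leave alone
- bowl: white bowl, 100 mm wide, 55 mm high, origin at the centre of its underside; leave alone

How it is judged:
On the way, in this order (a step that is already met when the one before it is completed fails the run):
1. the dial cover is flipped back and stays, the start cover still shut (value of joint dial_cover above 2.1 rad and value of joint start_cover below 0.1 rad), for 0.2 s.
2. the dial's pointer is lined up with the steel tab (y of dial_pointer in the frame of marker between -0.005 and 0.005 m and x of dial_pointer in the frame of marker below -0.02 m), for 0.2 s.
3. the start cover is flipped back and stays (value of joint start_cover above 2.1 rad), for 0.2 s.
4. the rocker switch is pressed on (value of joint start_switch above 0.36 rad), for 0.1 s.
At the end, for the whole second after the job is handed in: Both covers lie fully back (beyond 2.1 rad) and at rest, the dial's pointer is in line with the steel tab (within 5 mm sideways, about 8 degrees), and the rocker switch is on (beyond 0.36 rad) (all of step 2 and value of joint each of dial_cover, start_cover above 2.1 rad and value of joint start_switch above 0.36 rad and velocity of joint each of dial_cover, start_cover, dial below 0.1 rad/s); the robot touches nothing.
It fails at once if the start cover is opened or the switch pressed on while the dial is not lined up ((value of joint start_cover above 0.5 rad or value of joint start_switch above 0.25 rad) and not (y of dial_pointer in the frame of marker between -0.005 and 0.005 m and x of dial_pointer in the frame of marker below -0.02 m)).
It fails at once if a bystander (mug, goblet, bottle, bowl) is pushed more than 25 mm or tipped (distance of any of mug, goblet, bottle, bowl from where it was at the start of the episode above 0.025 m or angle between any of mug, goblet, bottle, bowl's own z axis and vertical above 0.5 rad).
It also fails if it takes over 72 s, if anything falls off the work surface, if the arm or the gripper's body presses on something with over 40 N, if the wrist force passes 120 N, or if a joint passes its speed limit or range.

## Robot

A 7-joint arm with a two-finger parallel gripper is mounted at the origin on the work surface. World frame = base frame: x ahead of the robot, y to its left, z up, the work surface at z = 0. Lengths are in m, angles in rad, forces in N, time in s.
With the tool pointing down it reaches from about 0.35 to 0.9 m from the base axis. Payload 8.1 kg.
Tool frame: the origin (TCP) lies between the finger pads; the fingertips stand 17 mm ahead of it and the grasp point (between the pads) lies 2 mm behind it; z points along the fingers, y is the direction in which the jaws open and shut (so a half turn about z gives the same grasp; the last joint's range is limited). The gripper opens to 92 mm and grips with 3 to 60 N. Pads are 19 mm wide; open, the fingers measure 130 mm over their backs; the gripper's body (75 mm by 190 mm) begins 47 mm behind the grasp point.
Start: joints at [-1.342, 0.434, 0.025, 1.573, -0.012, 1.134, -0.075], TCP at [0.204, 0.591, 0.244] pointing down, gripper open.
Joint ranges: [-2.62, 2.62], [-0.44, 2.09], [-1.27, 1.32], [0.08, 2.57], [-1.32, 4.46], [0.12, 2], [-2.74, 2.74]. Speed limits (rad/s): [2.22, 2.22, 3.01, 3.01, 3.14, 3.14, 3.14].

## Interface

Orientations are given as a rotation vector (axis times angle).
In Python, from cell import arm gives the robot as it stands. The module is installed in compiled form; this text tells all that it offers.
- The arm moves only by the shell command python3 -m crank 'ROWS' [FORCE]. ROWS is JSON, a list of rows, each a list of 5 numbers: the opening, from 0 (shut) to 1 (fully open), then the shift along the world's x, y, z normalised to -1 to 1, where 1 is 40 cm, then the turn about the world's z normalised to -1 to 1, where 1 is 60 degrees. In form: [[fingers, tx, ty, tz, twist], ...]. A call has exactly 8 rows; each row shifts and turns the commanded pose from where the row before left it; what a row does not reach is not made up. A row lasts 1/12 s, in which the tool goes at most 41.7 mm and 7.16 degrees, less where a joint would pass 70% of its speed; a pose out of reach is approached as far as the arm can. A call with a number of a shift or a turn outside -1 to 1 is refused whole. A call with a gripper value outside its range is refused whole. The fingers move at their own pace and stop on an object; FORCE is the grip in N (left out, the last holds). Time passes only in rows, so rows that do not move let the fingers close, or fill a call up. It gives the time, the measured TCP pose, the force and the opening at its end, in the units of the state.
- arm.observe(): the state, without advancing time (a new reading comes with each control period).
- arm.get_image(name): name is "scene" or "top"; returns the picture (400x640x3 uint8, red, green, blue); there is no depth.
- arm.get_calibration(name): a dict with "intrinsics" (3x3 intrinsics, pixels), "extrinsics" (4x4, takes a point from camera to world coordinates). Camera axes: x right, y down, z forward; pixel columns grow to the right and rows downward; lengths in m; the calibration is good to about 2 mm. A picture is of the moment at which its call begins. get_calibration takes no time and is no camera call.
- arm.sign_off(): hands the job in, once; it reports no verdict.
The state is a dict: "clock": time; "joints": joint angles; "dq": joint speeds; "joint_efforts": joint torques, N m; "position": TCP position; "ee_rot": TCP orientation; "force": force on the tool from outside, world axes, zero at the start; "ft_torque": the same for the moment, N m; "width": opening from 0.0 (shut) to 1.0 (fully open).
Only numpy, scipy, OpenCV 4.12 (cv2) and the standard library are available. Lean on these libraries where they do the work, as an engineer would, in place of code of your own. Each camera call takes 0.05 s, during which the arm holds its last target.

## Working session

There is one attempt and no reset: what is moved stays moved. The work goes in short steps, Python scripts to look and compute and a shell command to move; the robot and the scene stay as the last step left them, time stands still between calls to the robot, and variables do not carry over. Pictures are saved under pics/ and viewed, and the job is handed in when it is done.

```bash
mkdir -p pics; python3 - <<'E'
from cell import arm
import cv2
print(arm.observe())
for n in("scene","top"):
    im=arm.get_image(n); cv2.imwrite(f"pics/{n}0.png",im[:,:,::-1]); c=arm.get_calibration(n); print(n,c)
E
```

```text
{'clock': 0.0, 'joints': array([-1.34163109,  0.43519282,  0.02496662,  1.57410012, -0.01162371,
        1.13399052, -0.07510609]), 'dq': array([ 0.00173647,  0.00040469,  0.00108702,  0.00057703, -0.00045376,
        0.00063035,  0.00154316]), 'joint_efforts': array([ 2.58098225e-04, -6.67875552e+01,  9.85073335e-01, -3.14458108e+01,
       -6.04942068e-02,  4.30193602e-02,  1.80724610e-04]), 'position': array([0.20345367, 0.59044527, 0.24296244]), 'ee_rot': array([-5.18849835e-01, -3.09830801e+00,  2.41784198e-03]), 'force': array([-0.19431609, -0.01971734, -1.00142478]), 'ft_torque': array([-0.00331168, -0.03311191, -0.03318285]), 'width': 0.9981530852061856}
scene {'intrinsics': array([[484.29984103,   0.        , 322.8066249 ],
       [  0.        , 484.29984103, 194.26037862],
       [  0.        ,   0.        ,   1.        ]]), 'extrinsics': array([[ 0.80233214,  0.31403858, -0.50758537,  1.35040234],
       [ 0.59687289, -0.42558812,  0.68015991, -0.95439196],
       [-0.00242585, -0.8486781 , -0.52890414,  0.84336632],
       [ 0.        ,  0.        ,  0.        ,  1.        ]])}
top {'intrinsics': array([[380.94767644,   0.        , 318.95520713],
       [  0.        , 380.94767644, 196.90301781],
       [  0.        ,   0.        ,   1.        ]]), 'extrinsics': array([[ 1.27901467e-01, -9.67586676e-01,  2.17754998e-01,
         3.53590884e-01],
       [-9.91786741e-01, -1.24896474e-01,  2.75668307e-02,
        -1.75188284e-02],
       [ 5.23533318e-04, -2.19492358e-01, -9.75614079e-01,
         1.32182543e+00],
       [ 0.00000000e+00,  0.00000000e+00,  0.00000000e+00,
         1.00000000e+00]])}
```

View pics/scene0.png

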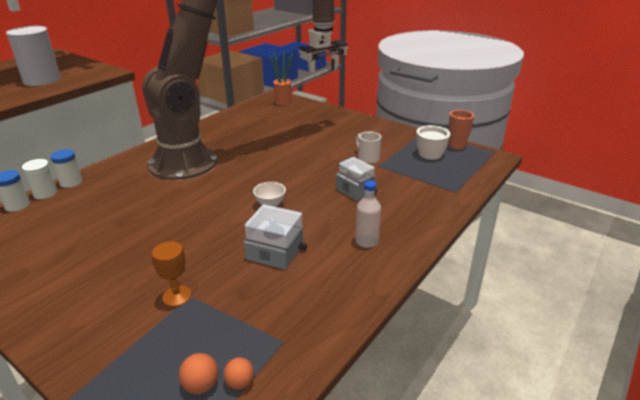

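View pics/top0.png

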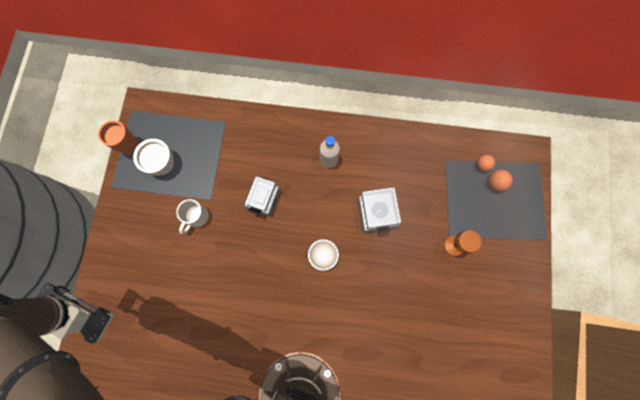

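```bash
python3 - <<'E'
import cv2,numpy as np
s=cv2.imread("pics/scene0.png");t=cv2.imread("pics/top0.png")
def cr(im,x,y,w,h,k): return cv2.resize(im[y:y+h,x:x+w],None,fx=k,fy=k,interpolation=cv2.INTER_CUBIC)
cv2.imwrite("pics/c1.png",np.hstack([cr(t,350,175,60,70,6.5),cr(t,235,165,60,70,6.5)]))
cv2.imwrite("pics/c2.png",np.hstack([cr(s,236,195,80,80,5),cr(s,325,150,80,80,5)]))
E
```

```text
(no output)
```

View pics/c1.png

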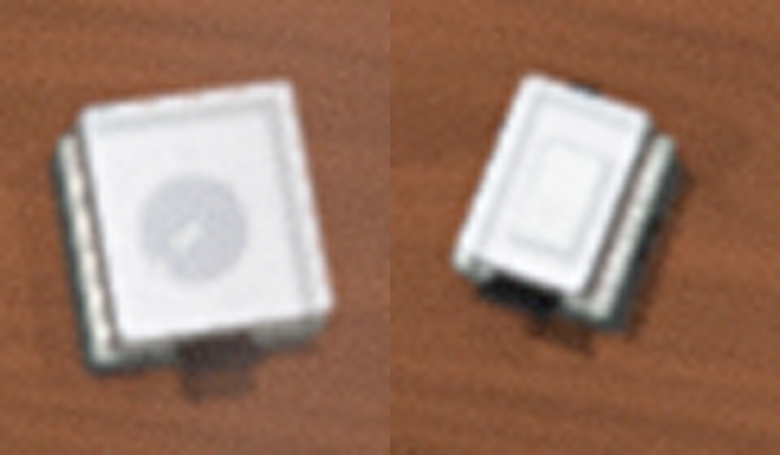

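View pics/c2.png

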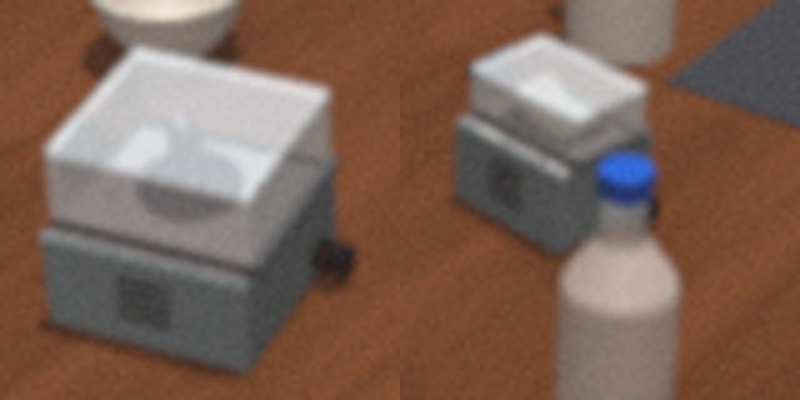

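```bash
cat > h.py <<'E'
import numpy as np,cv2
from cell import arm
from scipy.optimize import least_squares
C={n:arm.get_calibration(n) for n in("scene","top")}
def proj(n,P):
    c=C[n];P=np.atleast_2d(P);T=np.linalg.inv(c["extrinsics"]);q=P@T[:3,:3].T+T[:3,3];q=q@c["intrinsics"].T
    return q[:,:2]/q[:,2:]
def ray(n,u,v,z):
    c=C[n];d=c["extrinsics"][:3,:3]@np.linalg.inv(c["intrinsics"])@[u,v,1];o=c["extrinsics"][:3,3]
    return o+d*(z-o[2])/d[2]
def W(p,P):
    P=np.atleast_2d(P);x,y,a=p;c,s=np.cos(a),np.sin(a)
    return np.c_[x+c*P[:,0]-s*P[:,1],y+s*P[:,0]+c*P[:,1],P[:,2]]
def crop(im,x,y,w,h,k): return cv2.resize(im[y:y+h,x:x+w],None,fx=k,fy=k,interpolation=cv2.INTER_CUBIC)
E
cat > fit.py <<'E'
from h import *
def corners(x0,x1,w,z): return np.array([[x0,w,z],[x1,w,z],[x1,-w,z],[x0,-w,z]])
def mk(hx,hy,dx,dw,dh):
    d=corners(-dx,hx,dw,.061+dh);b=corners(-hx,hx,hy,.06);f=corners(-hx,hx,hy,0.);return d,b,f
def fit(M,top,scene,guess):
    r=lambda p:np.concatenate([(proj(n,W(p,np.array([q[0] for q in L])))-np.array([q[1] for q in L])).ravel() for n,L in(("top",top),("scene",scene))])
    s=least_squares(r,guess,loss="soft_l1");print(s.x,np.degrees(s.x[2]));print(r(s.x).reshape(-1,2).round(1).tolist());return s.x
T1=lambda x,y:(350+x/6.5,175+y/6.5);T2=lambda x,y:(235+(x-390)/6.5,165+y/6.5)
S1=lambda x,y:(236+x/5,195+y/5);S2=lambda x,y:(325+(x-400)/5,150+y/5)
d,b,f=mk(.06,.06,.056,.052,.05)
pd=fit(0,[(d[1],T1(82,108)),(d[2],T1(290,85)),(d[3],T1(330,310)),(d[0],T1(118,340))],
 [(d[0],S1(135,48)),(d[1],S1(330,92)),(d[2],S1(250,200)),(d[3],S1(45,152)),(b[3],S1(45,232)),(b[2],S1(250,280)),(b[1],S1(333,165)),(f[2],S1(250,370)),(f[3],S1(50,325))],[.65,-.15,.1])
d2,b2,f2=mk(.05,.043,.046,.032,.036)
ps=fit(0,[(d2[1],T2(530,75)),(d2[2],T2(650,115)),(d2[3],T2(580,295)),(d2[0],T2(455,265))],
 [(d2[0],S2(545,35)),(d2[1],S2(645,88)),(d2[2],S2(572,133)),(d2[3],S2(470,72)),(b2[3],S2(457,118)),(b2[2],S2(572,180)),(f2[2],S2(565,252)),(f2[3],S2(457,198))],[.7,.2,-.3])
o=[]
for n,cs in(("top",((350,175),(235,165))),("scene",((236,195),(325,150)))):
    im=cv2.imread(f"pics/{n}0.png")
    for (cx,cy),p,D,hx in zip(cs,(pd,ps),((d,b,f),(d2,b2,f2)),(.06,.05)):
        k=5;c=crop(im,cx,cy,80,75,k)
        for q,col in zip(D,((0,255,0),(255,0,0),(0,0,255))):
            cv2.polylines(c,[((proj(n,W(p,q))-[cx,cy])*k).astype(int)],True,col,1)
        lip=np.array([[-hx-.006-e,s,.073+e] for e,s in((-.01,.02),(.01,.02),(.01,-.02),(-.01,-.02))])
        cv2.polylines(c,[((proj(n,W(p,lip))-[cx,cy])*k).astype(int)],True,(0,255,255),1)
        o.append(c)
cv2.imwrite("pics/ov.png",np.vstack([np.hstack(o[:2]),np.hstack(o[2:])])[:,:800])
for q,w in(((380,210),0),((330,160),0),((322,255),0),((463,245),0),((190,212),0)): print(ray("top",*q,0.03))
E
python3 fit.py
```

```text
[ 0.61484266 -0.18839062  0.27314904] 15.65028742127253
[[-0.2, 0.3], [-0.9, -0.6], [-0.3, -0.5], [0.4, -0.5], [0.2, -0.1], [-0.2, -0.5], [-0.4, -0.5], [-0.0, -0.4], [-1.1, 0.6], [-0.8, 1.2], [0.8, -1.4], [0.2, 1.1], [-0.2, -0.3]]
[ 0.61470287  0.21210382 -0.20016425] -11.46856648457309
[[-0.3, -0.2], [-0.7, -0.4], [-0.1, -1.2], [0.8, -2.8], [-0.8, 0.1], [0.4, -0.2], [1.0, -2.6], [0.2, -1.2], [-0.6, 0.2], [-1.9, -0.6], [-1.2, 1.1], [-0.9, -0.2]]
[ 0.62295418 -0.19577892  0.03      ]
[ 0.78025055 -0.00274937  0.03      ]
[ 0.44475885 -0.0167606   0.03      ]
[ 0.5389739  -0.48527074  0.03      ]
[0.53219576 0.45269802 0.03      ]
```

```bash
python3 -c "
import cv2;i=cv2.imread('pics/ov.png');print(i.shape);cv2.imwrite('pics/ov2.png',cv2.resize(i,(640,600)))"
```

```text
(750, 800, 3)
```

View pics/ov2.png

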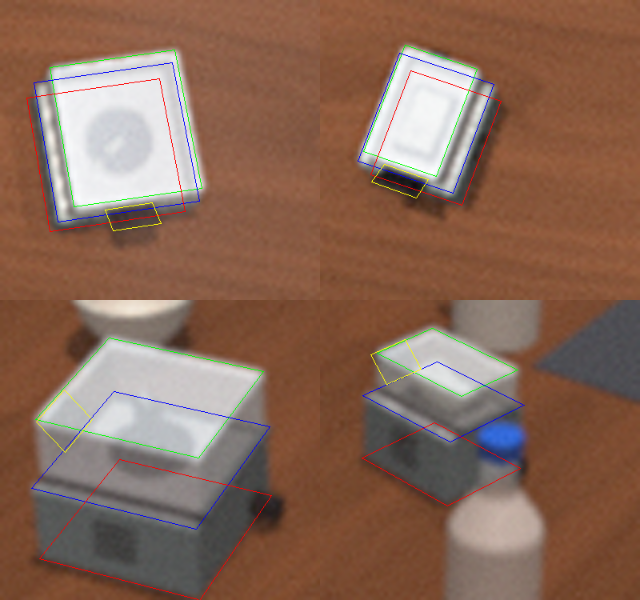

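```bash
python3 -m crank '[[1,0.036,-0.083,0.01,-0.1],[1,0.036,-0.083,0.01,-0.1],[1,0.036,-0.083,0.01,-0.1],[1,0.036,-0.083,0.01,-0.1],[1,0.036,-0.083,0.01,-0.1],[1,0.036,-0.083,0.01,-0.1],[1,0.036,-0.083,0.01,-0.1],[1,0.036,-0.083,0.01,-0.1]]' 12
```

```text
clock: 0.77
position: [0.319, 0.3234, 0.2757]
ee_rot: [-1.741, -2.615, 0.001]
force: [0.4, -0.2, 0.3]
width: 1.0
```

```bash
python3 -m crank '[[1,0.036,-0.083,0.0,-0.1],[1,0.036,-0.083,0.0,-0.1],[1,0.036,-0.083,0.0,-0.1],[1,0.036,-0.083,0.0,-0.1],[1,0.036,-0.083,0.0,-0.1],[1,0.036,-0.083,0.0,-0.1],[1,0.036,-0.083,0.0,-0.1],[1,0.036,-0.083,0.0,-0.1]]' 12
python3 -m crank '[[1,0.036,-0.083,0.0,-0.1],[1,0.036,-0.083,0.0,-0.1],[1,0.036,-0.083,0.0,-0.1],[1,0.036,-0.083,0.0,-0.1],[1,0.036,-0.083,0.0,-0.1],[1,0.036,-0.083,0.0,-0.1],[1,0.036,-0.083,0.0,-0.1],[1,0,0,0.0,0]]' 12
```

```text
clock: 1.43
position: [0.4341, 0.0579, 0.2758]
ee_rot: [-2.654, -1.681, -0.0]
force: [1.8, 0.5, -0.2]
width: 1.001
clock: 2.1
position: [0.5355, -0.1797, 0.2757]
ee_rot: [3.078, 0.605, -0.001]
force: [-1.9, -0.1, 0.5]
width: 1.001
```

```bash
cat >> h.py <<'E'
PD=np.array([.61484,-.18839,.27315]);PS=np.array([.6147,.2121,-.20016])
def jaw():
    v=arm.observe()["ee_rot"];R=cv2.Rodrigues(np.array(v))[0];return np.degrees(np.arctan2(R[1,1],R[0,1]))
def need(x,y,z,ang=None):
    o=arm.observe();d=(np.array([x,y,z])-o["position"]);print("pos",o["position"].round(4),"shift units",(d/.4).round(3),"mm",(d*1000).round(1))
    j=jaw();print("jaw",j.round(2))
    if ang is not None:
        e=(ang-j+90)%180-90;print("twist deg",e.round(2),"units",(e/60).round(3))
E
python3 - <<'E'
from h import *
print(arm.observe()["joints"].round(2))
g=W(PD,[-.070,0,.087])[0];print(g);need(*g,np.degrees(PD[2])+90)
cv2.imwrite("pics/s1.png",arm.get_image("scene")[:,:,::-1]); cv2.imwrite("pics/t1.png",crop(arm.get_image("top")[:,:,::-1],300,130,160,120,5))
E
```

```text
[-0.38  0.38  0.85  1.73 -0.3   1.17 -0.63]
[ 0.54743519 -0.20727362  0.087     ]
pos [ 0.5355 -0.1797  0.2757] shift units [ 0.03  -0.069 -0.472] mm [  11.9  -27.5 -188.7]
jaw -67.77
twist deg -6.58 units -0.11
```

View pics/t1.png

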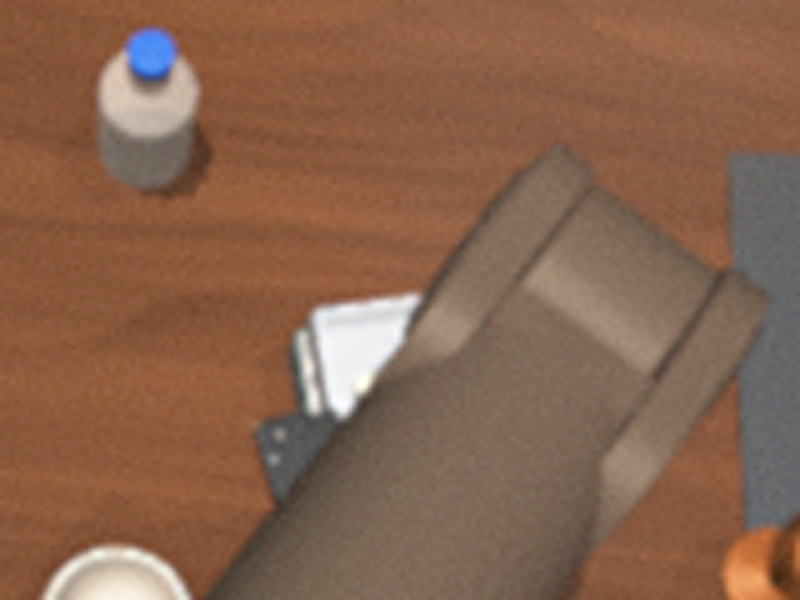

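View pics/s1.png

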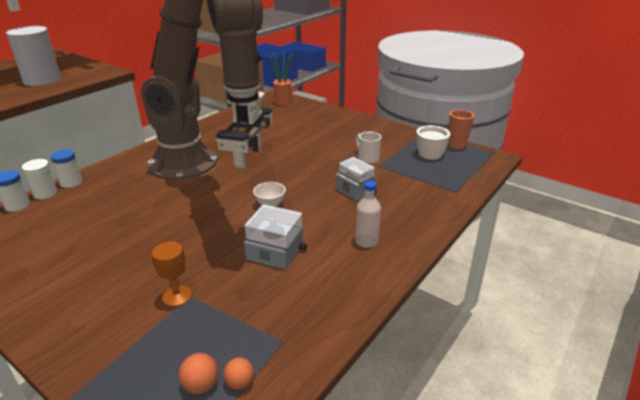

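```bash
python3 - <<'E'
from h import *
p=arm.observe()["position"];print(p,proj("scene",p),proj("top",p))
cv2.imwrite("pics/s2.png",arm.get_image("scene")[:,:,::-1])
E
```

```text
[ 0.53448398 -0.17430217  0.27512119] [[249.83014101 153.04795687]] [[383.18326466 223.69853486]]
```

View pics/s2.png

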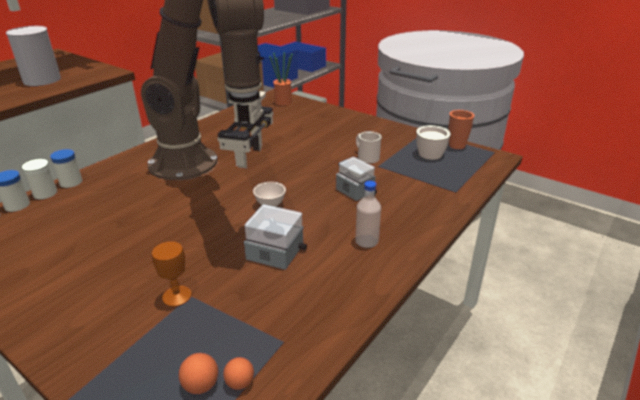

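```bash
python3 -m crank '[[1,0.008,-0.0205,-0.04,-0.028],[1,0.008,-0.0205,-0.04,-0.028],[1,0.008,-0.0205,-0.04,-0.028],[1,0.008,-0.0205,-0.04,-0.028],[1,0,0,-0.06,0],[1,0,0,-0.06,0],[1,0,0,-0.05,0],[1,0,0,0,0]]' 12
python3 - <<'E'
from h import *
g=W(PD,[-.070,0,.087])[0];need(*g,np.degrees(PD[2])+90)
E
```

```text
clock: 2.92
position: [0.5456, -0.2021, 0.1403]
ee_rot: [-3.105, -0.449, 0.008]
force: [0.1, 0.0, -0.0]
width: 1.004
pos [ 0.5456 -0.2021  0.1403] shift units [ 0.005 -0.013 -0.133] mm [  1.8  -5.2 -53.3]
jaw -73.55
twist deg -0.8 units -0.013
```

```bash
python3 -m crank '[[1,0.003,-0.006,-0.03,-0.01],[1,0.002,-0.005,-0.03,0],[1,0,0,-0.03,0],[1,0,0,-0.02,0],[1,0,0,-0.02,0],[1,0,0,0,0],[1,0,0,0,0],[1,0,0,0,0]]' 12
python3 - <<'E'
from h import *
g=W(PD,[-.070,0,.087])[0];need(*g,np.degrees(PD[2])+90)
s=arm.get_image("scene")[:,:,::-1];t=arm.get_image("top")[:,:,::-1]
cv2.imwrite("pics/a.png",np.hstack([crop(s,216,150,100,125,4),crop(t,340,160,100,125,4)]))
E
```

```text
clock: 3.58
position: [0.5498, -0.2101, 0.0921]
ee_rot: [3.112, 0.428, 0.001]
force: [0.1, -0.2, 0.7]
width: 1.001
pos [ 0.5498 -0.2101  0.0921] shift units [-0.006  0.007 -0.013] mm [-2.4  2.8 -5.1]
jaw -74.34
twist deg -0.0 units -0.0
```

View pics/a.png

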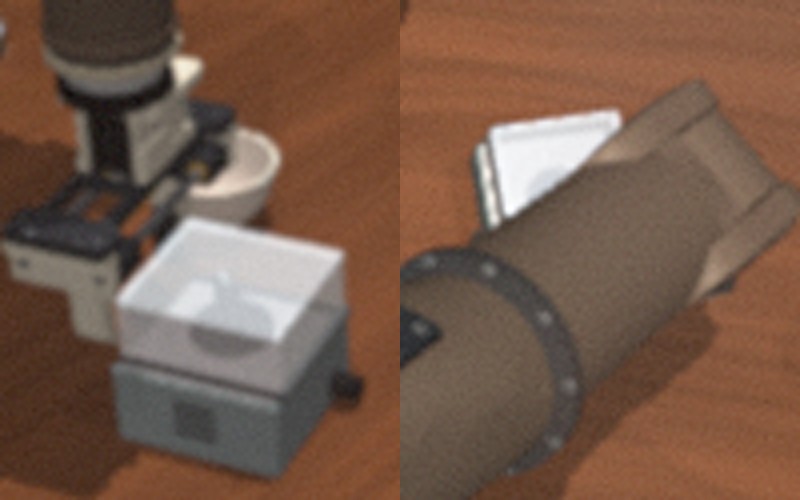

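```bash
python3 -m crank '[[1,-0.006,0.007,-0.013,0],[1,0,0,0,0],[1,0,0,0,0],[0.3,0,0,0,0],[0.3,0,0,0,0],[0.3,0,0,0,0],[0.3,0,0,0,0],[0.3,0,0,0,0]]' 12
python3 - <<'E'
from h import *
g=W(PD,[-.070,0,.087])[0];need(*g,np.degrees(PD[2])+90);print(arm.observe()["force"])
E
```

```text
clock: 4.35
position: [0.5472, -0.2072, 0.0866]
ee_rot: [3.112, 0.428, 0.0]
force: [-0.5, 0.1, -0.6]
width: 0.685
pos [ 0.5472 -0.2072  0.0866] shift units [ 0.    -0.     0.001] mm [ 0.2 -0.1  0.4]
jaw -74.34
twist deg -0.01 units -0.0
[-0.51592703  0.0595347  -0.60520854]
```

```bash
python3 -m crank '[[0.3,0,0,0,0],[0.3,0,0,0,0],[0.3,0,0,0,0],[0.3,0,0,0,0],[0.3,0,0,0,0],[0.3,0,0,0,0],[0.3,0,0,0,0],[0.3,0,0,0,0]]' 12
```

```text
clock: 5.02
position: [0.5472, -0.2071, 0.0866]
ee_rot: [3.112, 0.428, 0.0]
force: [0.7, -0.7, -0.4]
width: 0.43
```

```bash
python3 -m crank '[[0.3,0.005,0.0015,0.032,0],[0.3,0.009,0.0025,0.0315,0],[0.3,0.011,0.003,0.0305,0],[0.3,0.0145,0.004,0.0295,0],[0.3,0,0,0,0],[0.3,0,0,0,0],[0.3,0,0,0,0],[0.3,0,0,0,0]]' 15
python3 - <<'E'
from h import *
print(arm.observe()["width"],arm.observe()["force"])
s=arm.get_image("scene")[:,:,::-1];t=arm.get_image("top")[:,:,::-1]
cv2.imwrite("pics/b.png",np.hstack([crop(s,216,150,100,125,4),crop(t,340,160,100,125,4)]))
E
```

```text
clock: 5.68
position: [0.5627, -0.2028, 0.1355]
ee_rot: [3.112, 0.428, -0.001]
force: [0.5, -0.7, -0.2]
width: 0.427
0.4273936028953375 [ 0.48981403 -0.74592394 -0.22755378]
```

View pics/b.png

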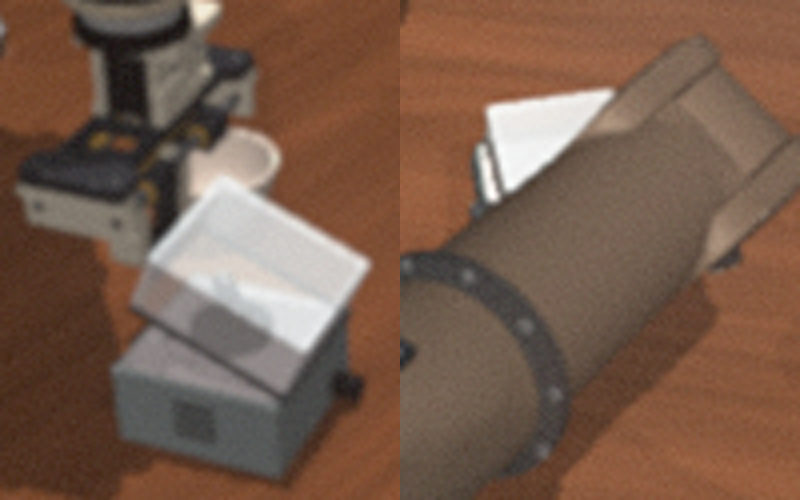

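The grip works: the scene picture shows the cover lifted about 0.4 rad in the jaws. I carry on along the arc.

```bash
python3 -m crank '[[0.3,0.017,0.005,0.0275,0],[0.3,0.0195,0.0055,0.0255,0],[0.3,0.022,0.006,0.0235,0],[0.3,0.024,0.007,0.021,0],[0.3,0.026,0.0075,0.0185,0],[0.3,0.0275,0.008,0.0155,0],[0.3,0,0,0,0],[0.3,0,0,0,0]]' 15
python3 - <<'E'
from h import *
s=arm.get_image("scene")[:,:,::-1]
cv2.imwrite("pics/b2.png",crop(s,216,130,100,145,4))
E
```

```text
clock: 6.45
position: [0.6176, -0.1876, 0.1885]
ee_rot: [3.111, 0.428, 0.0]
force: [-0.2, -2.2, 0.7]
width: 0.431
```

View pics/b2.png

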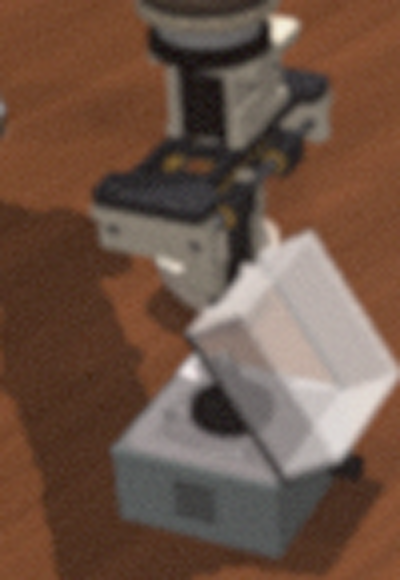

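```bash
python3 -m crank '[[0.3,0.029,0.008,0.013,0],[0.3,0.030,0.0085,0.01,0],[0.3,0.031,0.0085,0.0065,0],[0.3,0.0315,0.009,0.003,0],[0.3,0.0315,0.009,0,0],[0.3,0.0315,0.009,-0.003,0],[0.3,0.031,0.0085,-0.006,0],[0.3,0,0,0,0]]' 15
python3 - <<'E'
from h import *
s=arm.get_image("scene")[:,:,::-1]
cv2.imwrite("pics/b3.png",crop(s,216,130,120,145,4))
E
```

```text
clock: 7.17
position: [0.7048, -0.1636, 0.1969]
ee_rot: [3.11, 0.428, 0.0]
force: [1.6, -1.6, 2.8]
width: 0.433
```

View pics/b3.png

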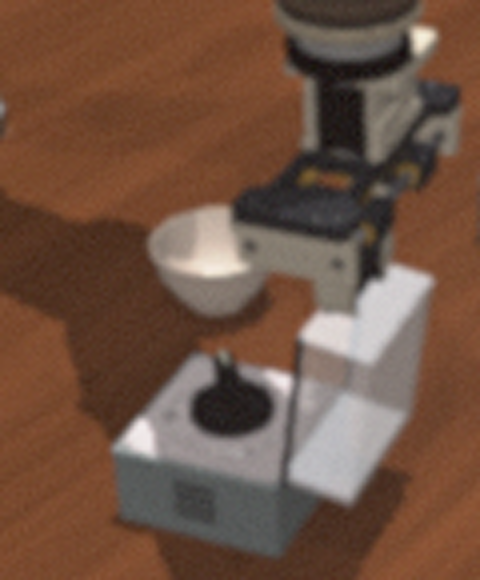

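```bash
python3 -m crank '[[1,0,0,0,0],[1,0,0,0,0],[1,0,0,0,0],[1,0,0,0.02,0],[1,0,0,0.08,0],[1,0,0,0.08,0],[1,-0.05,0,0.05,0],[1,-0.09,0,0,0]]'
python3 -m crank '[[1,-0.1,0,0,0],[1,-0.1,0,0,0],[1,-0.1,0,0,0],[1,-0.1,0,0,0],[1,-0.05,0,0,0],[1,0,0,0,0],[1,0,0,0,0],[1,0,0,0,0]]'
python3 - <<'E'
from h import *
s=arm.get_image("scene")[:,:,::-1];t=arm.get_image("top")[:,:,::-1]
cv2.imwrite("pics/s4.png",s);cv2.imwrite("pics/t4.png",t)
cv2.imwrite("pics/b4.png",np.hstack([crop(s,236,180,80,100,5),crop(t,350,150,80,100,5)]))
E
```

```text
clock: 7.88
position: [0.6508, -0.1632, 0.2946]
ee_rot: [3.108, 0.432, 0.011]
force: [-0.9, -0.6, 0.7]
width: 0.959
clock: 8.55
position: [0.4685, -0.1624, 0.2906]
ee_rot: [-3.112, -0.43, -0.003]
force: [0.8, -0.4, 0.0]
width: 1.0
```

View pics/b4.png

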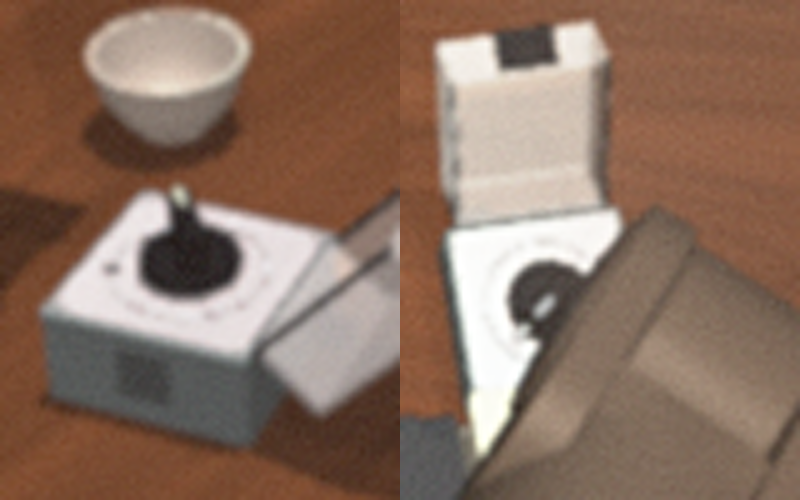

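View pics/s4.png

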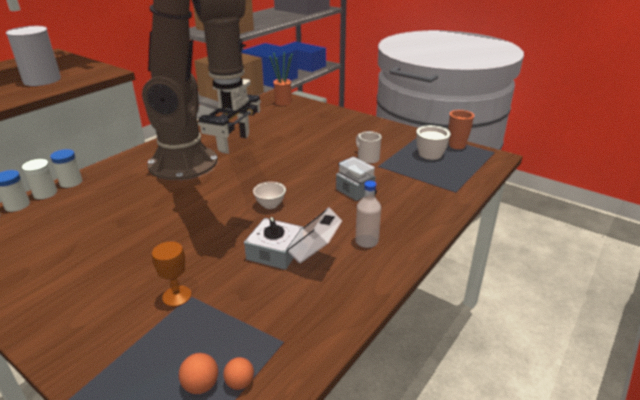

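```bash
python3 -m crank '[[1,0,0.1,0,0],[1,0,0.1,0,0],[1,0,0.1,0,0],[1,0,0.1,0,0],[1,0,0.1,0,0],[1,0,0.05,0,0],[1,0,0,0,0],[1,0,0,0,0]]'
python3 - <<'E'
from h import *
s=arm.get_image("scene")[:,:,::-1];t=arm.get_image("top")[:,:,::-1]
cv2.imwrite("pics/s5.png",s);cv2.imwrite("pics/t5.png",t)
a,b=crop(s,240,210,65,65,6),crop(t,352,180,60,65,6)
cv2.imwrite("pics/b5.png",np.hstack([a,b]))
for n,o in(("scene",(240,210)),("top",(352,180))):
    for k in range(-90,91,30):
        A=np.radians(k);P=W(PD,[-.0425*np.cos(A),.0425*np.sin(A),.067]);q=(proj(n,P)[0]-o)*6
        if n=="top":q+=[390,0]
        print(n,k,q.round(0))
E
```

```text
clock: 9.32
position: [0.4682, 0.0585, 0.2897]
ee_rot: [3.11, 0.433, -0.001]
force: [-0.6, -1.0, 0.6]
width: 0.995
scene -90 [162. 186.]
scene -60 [125. 169.]
scene -30 [110. 141.]
scene 0 [120. 113.]
scene 30 [153.  90.]
scene 60 [198.  78.]
scene 90 [245.  81.]
top -90 [629. 169.]
top -60 [626. 208.]
top -30 [603. 239.]
top 0 [568. 255.]
top 30 [528. 250.]
top 60 [496. 227.]
top 90 [479. 191.]
```

View pics/b5.png

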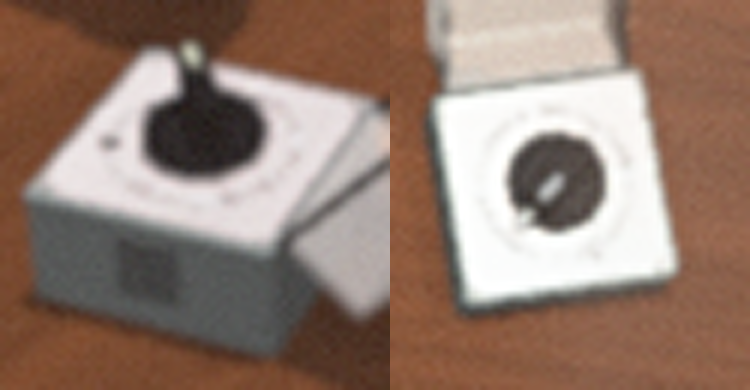

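```bash
python3 - <<'E'
from h import *
s=cv2.imread("pics/s5.png");t=cv2.imread("pics/t5.png")
def f(im,o,w,k):return cv2.resize(im[o[1]:o[1]+w,o[0]:o[0]+w],None,fx=k,fy=k,interpolation=cv2.INTER_LANCZOS4)
a,b=f(s,(250,213),40,10),f(t,(366,190),36,11)
a=cv2.copyMakeBorder(a,0,0,0,0,0);b=cv2.resize(b,(400,400))
cv2.imwrite("pics/b6.png",cv2.convertScaleAbs(np.hstack([a,b]),alpha=1.0))
b2=cv2.convertScaleAbs(b.astype(np.int16)-150,alpha=2.4) if 0 else np.clip((b.astype(float)-150)*2.4,0,255).astype(np.uint8)
a2=np.clip((a.astype(float)-100)*1.8,0,255).astype(np.uint8)
cv2.imwrite("pics/b7.png",np.hstack([a2,b2]))
for n,o,k,dx in(("scene",(250,213),10,0),("top",(366,190),400/36,400)):
    print(n,"axis",((proj(n,W(PD,[0,0,.067]))[0]-o)*k+[dx,0]).round(),((proj(n,W(PD,[0,0,.099]))[0]-o)*k+[dx,0]).round())
    for kk in (-40,-30,-20,-10,30,40,50,60,70,80):
        A=np.radians(kk);g=lambda r,z:((proj(n,W(PD,[-r*np.cos(A),r*np.sin(A),z]))[0]-o)*k+[dx,0]).round()
        print(n,kk,"tab",g(.0425,.067),"ptr",g(.035,.069),"barend",g(.023,.099))
E
```

```text
scene axis [242. 191.] [235.  94.]
scene -40 tab [ 87. 222.] ptr [114. 210.] barend [150. 110.]
scene -30 tab [ 83. 206.] ptr [111. 197.] barend [148. 102.]
scene -20 tab [ 84. 189.] ptr [112. 184.] barend [149.  93.]
scene -10 tab [ 90. 173.] ptr [116. 170.] barend [152.  84.]
scene 30 tab [155. 120.] ptr [169. 126.] barend [187.  55.]
scene 40 tab [178. 111.] ptr [189. 119.] barend [200.  51.]
scene 50 tab [204. 104.] ptr [210. 113.] barend [214.  47.]
scene 60 tab [231. 101.] ptr [232. 110.] barend [229.  45.]
scene 70 tab [257.  99.] ptr [254. 109.] barend [244.  44.]
scene 80 tab [284. 101.] ptr [276. 111.] barend [258.  45.]
top axis [548. 223.] [565. 202.]
top -40 tab [657. 315.] ptr [639. 298.] barend [625. 254.]
top -30 tab [640. 332.] ptr [624. 311.] barend [616. 263.]
top -20 tab [619. 345.] ptr [608. 322.] barend [604. 270.]
top -10 tab [597. 355.] ptr [589. 330.] barend [592. 276.]
top 30 tab [500. 352.] ptr [509. 328.] barend [538. 274.]
top 40 tab [478. 341.] ptr [491. 319.] barend [526. 268.]
top 50 tab [457. 327.] ptr [474. 307.] barend [515. 260.]
top 60 tab [440. 309.] ptr [460. 292.] barend [505. 250.]
top 70 tab [426. 288.] ptr [448. 276.] barend [497. 239.]
top 80 tab [415. 266.] ptr [440. 257.] barend [491. 226.]
```

View pics/b6.png

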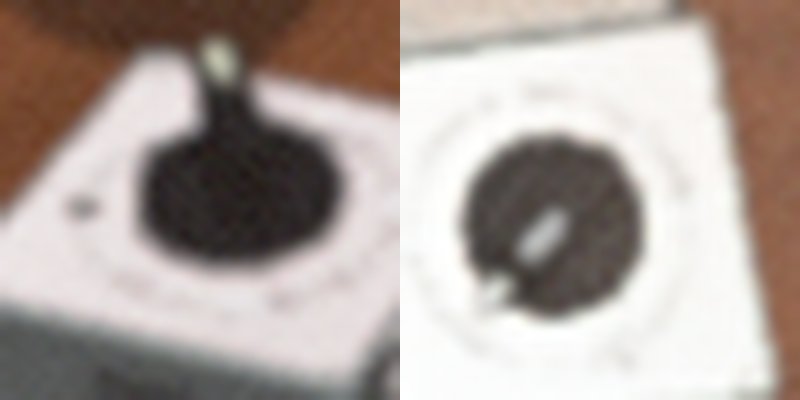

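View pics/b7.png

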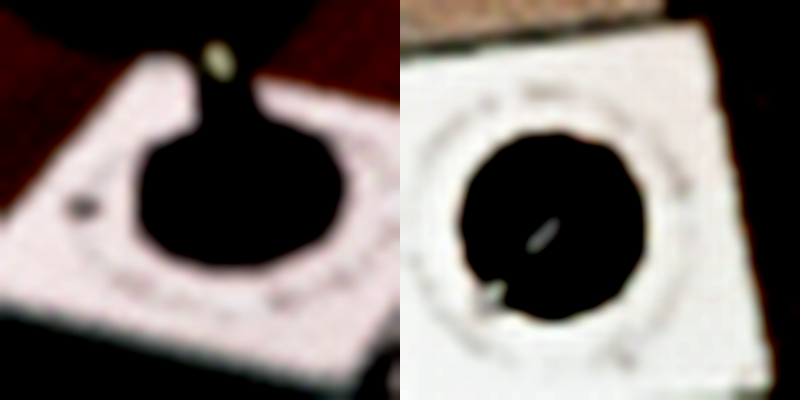

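```bash
python3 - <<'E'
from h import *
def ang(n,u,v,z,o,k,dx,extra=0):
    p=ray(n,o[0]+(u-dx)/k,o[1]+v/k,z)[:2]-PD[:2];c,s=np.cos(PD[2]),np.sin(PD[2]);x=c*p[0]+s*p[1];y=-s*p[0]+c*p[1]
    print(n,z,"r",round(np.hypot(x,y)*1000,1),"dial deg",np.degrees(np.arctan2(y,-x)).round(1))
S=((250,213),10,0);T=((366,190),400/36,400)
for z in(.06,.0635,.067):ang("top",627,358,z,*T);ang("scene",83,206,z,*S)
for z in(.069,.075):ang("top",492,290,z,*T)
ang("top",522,258,.099,*T);ang("top",565,212,.099,*T);ang("scene",220,60,.095,*S)
need(.61484,-.18839,.15,54.65)
E
```

```text
top 0.06 r 46.5 dial deg -22.0
scene 0.06 r 43.6 dial deg -17.5
top 0.0635 r 46.7 dial deg -21.0
scene 0.0635 r 42.8 dial deg -23.7
top 0.067 r 46.9 dial deg -20.0
scene 0.067 r 42.5 dial deg -30.1
top 0.069 r 27.5 dial deg 48.7
top 0.075 r 28.9 dial deg 48.7
top 0.099 r 21.2 dial deg 46.6
top 0.099 r 2.9 dial deg 8.9
scene 0.095 r 22.2 dial deg 53.1
pos [0.4681 0.0561 0.2899] shift units [ 0.367 -0.611 -0.35 ] mm [ 146.8 -244.5 -139.9]
jaw -74.41
twist deg -50.94 units -0.849
```

```bash
python3 -m crank '[[0.6,0.046,-0.0765,0,-0.106],[0.6,0.046,-0.0765,0,-0.106],[0.6,0.046,-0.0765,0,-0.106],[0.6,0.046,-0.0765,0,-0.106],[0.6,0.046,-0.0765,0,-0.106],[0.6,0.046,-0.0765,0,-0.106],[0.6,0.046,-0.0765,0,-0.106],[0.6,0.046,-0.0765,0,-0.106]]' 15
python3 -m crank '[[0.6,0,0,-0.08,0],[0.6,0,0,-0.08,0],[0.6,0,0,-0.08,0],[0.6,0,0,-0.08,0],[0.6,0,0,-0.05,0],[0.6,0,0,0,0],[0.6,0,0,0,0],[0.6,0,0,0,0]]' 15
python3 - <<'E'
from h import *
need(.61484,-.18839,.093,54.65)
print(arm.observe()["joints"].round(2))
cv2.imwrite("pics/s8.png",crop(arm.get_image("scene")[:,:,::-1],226,130,110,145,4))
E
```

```text
clock: 10.08
position: [0.6151, -0.1913, 0.2898]
ee_rot: [2.99, -0.961, 0.0]
force: [-0.1, 0.5, 1.1]
width: 0.605
clock: 10.75
position: [0.6153, -0.1894, 0.1436]
ee_rot: [2.993, -0.952, 0.003]
force: [1.8, 0.2, 0.5]
width: 0.6
pos [ 0.6153 -0.1894  0.1436] shift units [-0.001  0.003 -0.126] mm [ -0.4   1.  -50.6]
jaw -125.3
twist deg -0.05 units -0.001
[-0.33  0.7   0.9   1.69 -0.62  1.06 -1.42]
```

View pics/s8.png

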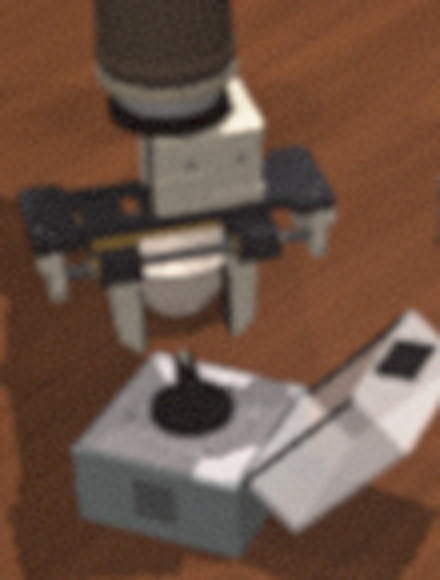

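```bash
python3 -m crank '[[0.6,-0.001,0.0025,-0.035,0],[0.6,0,0,-0.035,0],[0.6,0,0,-0.03,0],[0.6,0,0,-0.026,0],[0.6,0,0,0,0],[0.6,0,0,0,0],[0.05,0,0,0,0],[0.05,0,0,0,0]]' 20
python3 -m crank '[[0.05,0,0,0,0],[0.05,0,0,0,0],[0.05,0,0,0,0],[0.05,0,0,0,0],[0.05,0,0,0,0],[0.05,0,0,0,0],[0.05,0,0,0,0],[0.05,0,0,0,0]]' 20
python3 - <<'E'
from h import *
need(.61484,-.18839,.093,54.65);o=arm.observe();print(o["force"],o["width"]*92)
E
```

```text
clock: 11.47
position: [0.6144, -0.1868, 0.0915]
ee_rot: [2.994, -0.95, -0.0]
force: [-0.4, -0.2, -0.2]
width: 0.502
clock: 12.13
position: [0.614, -0.1871, 0.0916]
ee_rot: [2.994, -0.951, -0.0]
force: [-2.9, -1.8, 2.5]
width: 0.155
pos [ 0.614  -0.1871  0.0916] shift units [ 0.002 -0.003  0.003] mm [ 0.8 -1.2  1.4]
jaw -125.24
twist deg -0.11 units -0.002
[-2.93924834 -1.84100788  2.51683162] 14.217170209270941
```

```bash
python3 -m crank '[[0.05,0,0,0,0.08],[0.05,0,0,0,0.1],[0.05,0,0,0,0.1],[0.05,0,0,0,0.1],[0.05,0,0,0,0.1],[0.05,0,0,0,0.1],[0.05,0,0,0,0.1],[0.05,0,0,0,0.1]]' 20
python3 -m crank '[[0.05,0,0,0,0.1],[0.05,0,0,0,0.1],[0.05,0,0,0,0.1],[0.05,0,0,0,0.08],[0.05,0,0,0,0.04],[0.05,0,0,0,0],[0.05,0,0,0,0],[0.05,0,0,0,0]]' 20
python3 - <<'E'
from h import *
need(.61484,-.18839,.093,126.65);o=arm.observe();print(o["force"],o["width"]*92)
E
```

```text
clock: 12.8
position: [0.6137, -0.1886, 0.0917]
ee_rot: [3.123, 0.322, -0.001]
force: [-2.3, -5.8, -1.0]
width: 0.153
clock: 13.47
position: [0.614, -0.1892, 0.0916]
ee_rot: [2.98, 0.987, -0.001]
force: [-1.5, -7.4, -1.3]
width: 0.152
pos [ 0.614  -0.1892  0.0916] shift units [0.002 0.002 0.003] mm [0.8 0.8 1.4]
jaw -53.33
twist deg -0.02 units -0.0
[-1.5258026  -7.41153769 -1.32253423] 14.019279132235948
```

Turned by 72°. Release, rise, step aside and look.

```bash
python3 -m crank '[[0.5,0,0,0,0],[0.5,0,0,0,0],[0.5,0,0,0,0],[0.5,0,0,0,0],[0.5,0,0,0.06,0],[0.5,0,0,0.1,0],[0.5,0,0,0.1,0],[0.5,0,0,0.1,0]]' 15
python3 -m crank '[[0.5,0,0,0.08,0],[0.5,-0.06,0.08,0.03,0],[0.5,-0.06,0.08,0,0],[0.5,-0.06,0.08,0,0],[0.5,-0.06,0.08,0,0],[0.5,-0.06,0.08,0,0],[0.5,-0.04,0.08,0,0],[0.5,0,0.08,0,0]]' 15
python3 - <<'E'
from h import *
print(arm.observe()["position"],jaw())
s=arm.get_image("scene")[:,:,::-1];t=arm.get_image("top")[:,:,::-1]
cv2.imwrite("pics/t9.png",t);cv2.imwrite("pics/s9.png",s)
cv2.imwrite("pics/b9.png",np.hstack([crop(s,250,213,40,40,10),cv2.resize(t[190:226,366:402],(400,400),interpolation=cv2.INTER_CUBIC)]))
E
```

```text
clock: 14.13
position: [0.6141, -0.1862, 0.237]
ee_rot: [-2.981, -0.992, 0.001]
force: [0.2, 0.5, 0.3]
width: 0.501
clock: 14.8
position: [0.4751, 0.0385, 0.2798]
ee_rot: [-2.979, -0.991, 0.001]
force: [1.1, -0.5, -0.5]
width: 0.499
[0.47514342 0.03848714 0.27976507] -53.20767404915164
```

View pics/b9.png

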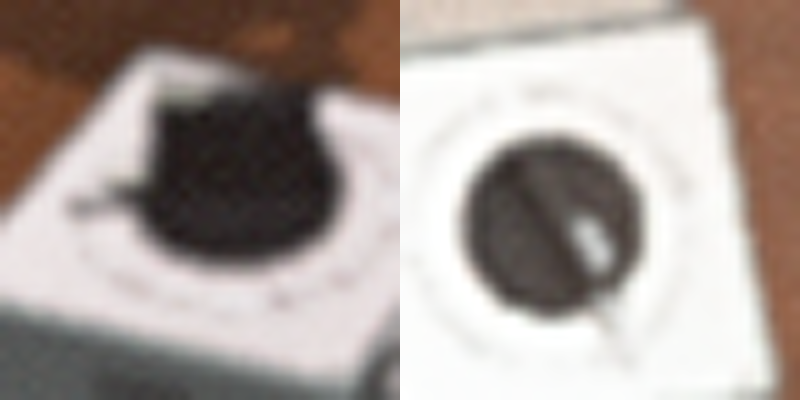

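View pics/t9.png

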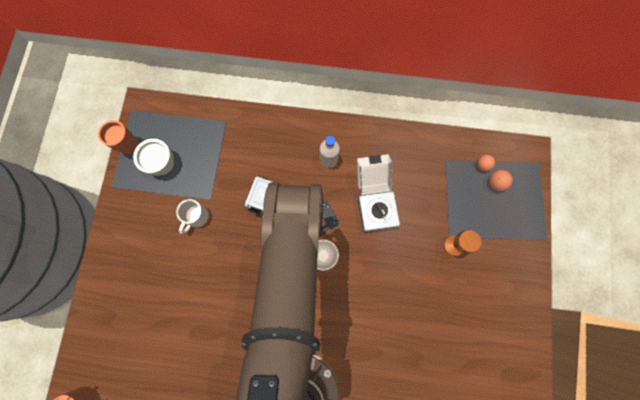

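```bash
python3 - <<'E'
from h import *
def ang(n,u,v,z,o,k,dx):
    p=ray(n,o[0]+(u-dx)/k,o[1]+v/k,z)[:2]-PD[:2];c,s=np.cos(PD[2]),np.sin(PD[2]);x=c*p[0]+s*p[1];y=-s*p[0]+c*p[1]
    print(n,z,"r",round(np.hypot(x,y)*1000,1),"dial deg",np.degrees(np.arctan2(y,-x)).round(1))
S=((250,213),10,0);T=((366,190),400/36,400)
for u,v in((603,310),(612,325)):ang("top",u,v,.069,*T);
ang("top",625,355,.0635,*T)
ang("scene",125,190,.069,*S);ang("scene",83,206,.0635,*S);ang("scene",90,205,.0635,*S)
ang("scene",160,95,.097,*S)
t=cv2.imread("pics/t9.png")[205:226,376:396];t=np.clip((t.astype(float)-140)*2.2,0,255).astype(np.uint8)
s=cv2.imread("pics/s9.png")[224:244,252:276]
cv2.imwrite("pics/b10.png",np.hstack([cv2.resize(t,(400,400),interpolation=cv2.INTER_CUBIC),cv2.resize(s,(400,400),interpolation=cv2.INTER_CUBIC)]))
E
```

```text
top 0.069 r 31.0 dial deg -21.2
top 0.069 r 36.2 dial deg -21.1
top 0.0635 r 45.6 dial deg -21.0
scene 0.069 r 31.1 dial deg -25.2
scene 0.0635 r 42.8 dial deg -23.7
scene 0.0635 r 41.0 dial deg -23.2
scene 0.097 r 20.4 dial deg -14.7
```

View pics/b10.png

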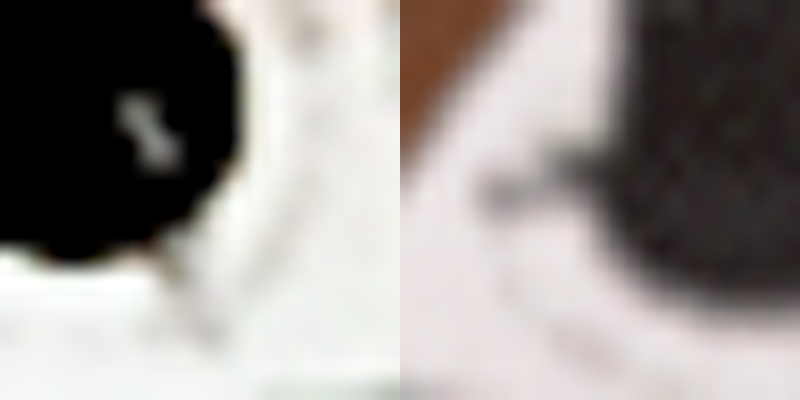

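```bash
python3 - <<'E'
from h import *
g=W(PS,[-.060,0,.087])[0];print(g);need(*g,np.degrees(PS[2])+90)
E
```

```text
[0.55589791 0.22402957 0.087     ]
pos [0.4776 0.0434 0.2797] shift units [ 0.196  0.452 -0.482] mm [  78.3  180.6 -192.7]
jaw -52.71
twist deg -48.76 units -0.813
```

```bash
python3 -m crank '[[1,0.0245,0.0565,-0.02,-0.1],[1,0.0245,0.0565,-0.02,-0.1],[1,0.0245,0.0565,-0.02,-0.1],[1,0.0245,0.0565,-0.02,-0.1],[1,0.0245,0.0565,-0.02,-0.1],[1,0.0245,0.0565,-0.02,-0.1],[1,0.0245,0.0565,-0.02,-0.1],[1,0.0245,0.0565,-0.02,-0.113]]' 12
python3 -m crank '[[1,0,0,-0.05,0],[1,0,0,-0.05,0],[1,0,0,-0.05,0],[1,0,0,-0.05,0],[1,0,0,0,0],[1,0,0,0,0],[1,0,0,0,0],[1,0,0,0,0]]' 12
python3 - <<'E'
from h import *
g=W(PS,[-.060,0,.087])[0];need(*g,np.degrees(PS[2])+90)
s=arm.get_image("scene")[:,:,::-1];t=arm.get_image("top")[:,:,::-1]
cv2.imwrite("pics/a3.png",np.hstack([crop(s,310,100,100,115,4),crop(t,215,150,100,115,4)]))
E
```

```text
clock: 15.57
position: [0.5576, 0.2189, 0.2151]
ee_rot: [-3.124, 0.336, -0.0]
force: [0.4, -0.7, -0.3]
width: 0.988
clock: 16.23
position: [0.5579, 0.2181, 0.137]
ee_rot: [-3.123, 0.328, -0.003]
force: [1.2, 0.8, -0.5]
width: 1.0
pos [0.5579 0.2181 0.137 ] shift units [-0.005  0.015 -0.125] mm [ -2.    5.9 -50. ]
jaw -102.01
twist deg 0.54 units 0.009
```

View pics/a3.png

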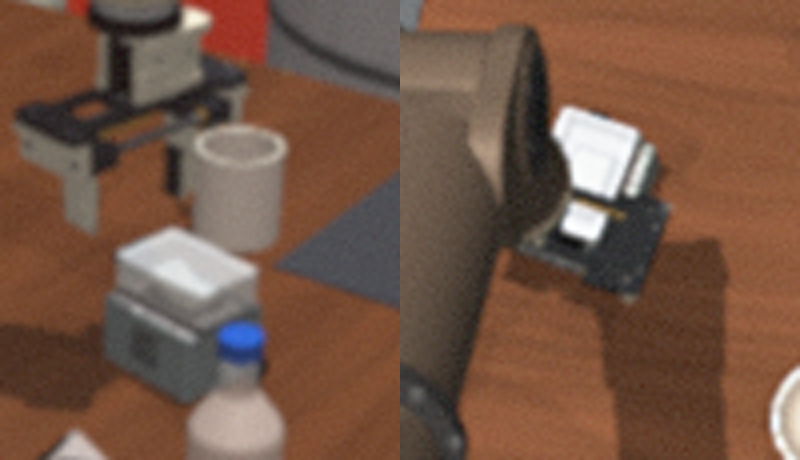

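```bash
python3 -m crank '[[1,-0.003,0.008,-0.04,0.009],[1,-0.002,0.007,-0.035,0],[1,0,0,-0.03,0],[1,0,0,-0.02,0],[1,0,0,0,0],[1,0,0,0,0],[1,0,0,0,0],[1,0,0,0,0]]' 12
python3 - <<'E'
from h import *
g=W(PS,[-.060,0,.087])[0];need(*g,np.degrees(PS[2])+90)
s=arm.get_image("scene")[:,:,::-1]
cv2.imwrite("pics/a4.png",crop(s,310,100,100,115,5))
E
```

```text
clock: 17.0
position: [0.5555, 0.224, 0.0863]
ee_rot: [-3.125, 0.314, -0.002]
force: [0.7, 0.1, -0.3]
width: 1.003
pos [0.5555 0.224  0.0863] shift units [0.001 0.    0.002] mm [0.4 0.  0.7]
jaw -101.47
twist deg 0.0 units 0.0
```

View pics/a4.png

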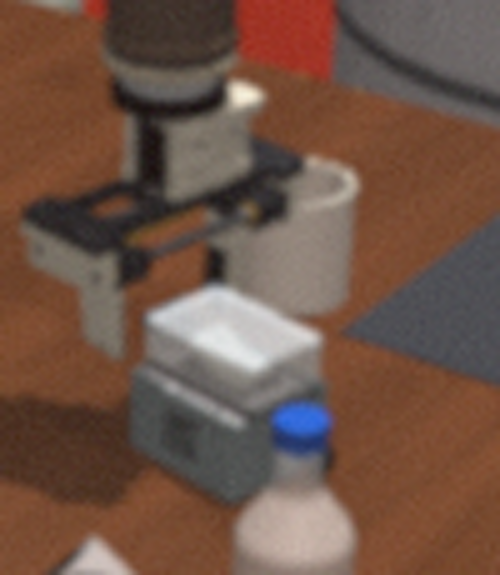

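```bash
python3 -m crank '[[0.3,0,0,0,0],[0.3,0,0,0,0],[0.3,0,0,0,0],[0.3,0,0,0,0],[0.3,0,0,0,0],[0.3,0,0,0,0],[0.3,0,0,0,0],[0.3,0,0,0,0]]' 15
python3 -m crank '[[0.3,0,0,0,0],[0.3,0,0,0,0],[0.3,0,0,0,0],[0.3,0,0,0,0],[0.3,0.005,-0.001,0.027,0],[0.3,0.008,-0.0015,0.0265,0],[0.3,0.010,-0.002,0.0255,0],[0.3,0,0,0,0]]' 15
python3 - <<'E'
from h import *
s=arm.get_image("scene")[:,:,::-1]
cv2.imwrite("pics/a5.png",crop(s,310,100,100,115,5))
E
```

```text
clock: 17.72
position: [0.5549, 0.2241, 0.0855]
ee_rot: [-3.126, 0.314, -0.0]
force: [0.1, 5.3, -0.2]
width: 0.47
clock: 18.38
position: [0.5651, 0.2236, 0.1189]
ee_rot: [-3.124, 0.312, -0.003]
force: [0.4, 4.8, -1.5]
width: 0.432
```

View pics/a5.png

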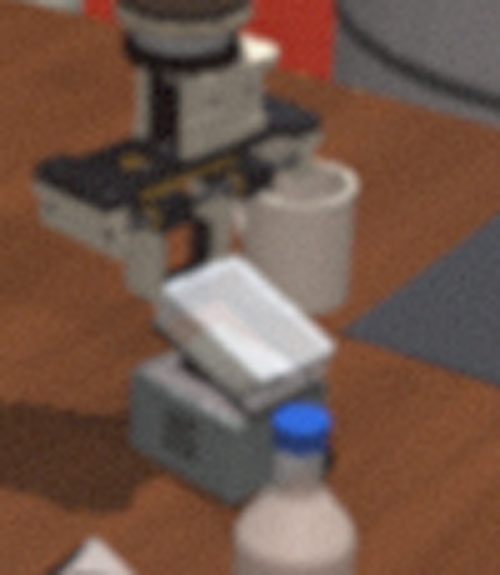

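```bash
python3 -m crank '[[0.3,0.013,-0.0025,0.0245,0],[0.3,0.015,-0.003,0.023,0],[0.3,0.0175,-0.0035,0.021,0],[0.3,0.0195,-0.004,0.0195,0],[0.3,0.021,-0.0045,0.0175,0],[0.3,0.023,-0.0045,0.015,0],[0.3,0.024,-0.005,0.013,0],[0.3,0,0,0,0]]' 15
python3 -m crank '[[0.3,0.0255,-0.005,0.01,0],[0.3,0.026,-0.0055,0.0075,0],[0.3,0.0265,-0.0055,0.005,0],[0.3,0.027,-0.0055,0.002,0],[0.3,0.027,-0.0055,0,0],[0.3,0.027,-0.0055,-0.0035,0],[0.3,0.0265,-0.0055,-0.006,0],[0.3,0,0,0,0]]' 15
python3 - <<'E'
from h import *
s=arm.get_image("scene")[:,:,::-1]
cv2.imwrite("pics/a6.png",crop(s,310,100,100,115,5))
E
```

```text
clock: 19.1
position: [0.6189, 0.2122, 0.1708]
ee_rot: [-3.124, 0.313, -0.003]
force: [-1.6, 6.0, 2.2]
width: 0.43
clock: 19.77
position: [0.6927, 0.1968, 0.1755]
ee_rot: [-3.125, 0.314, -0.001]
force: [0.3, 3.8, 2.5]
width: 0.431
```

View pics/a6.png

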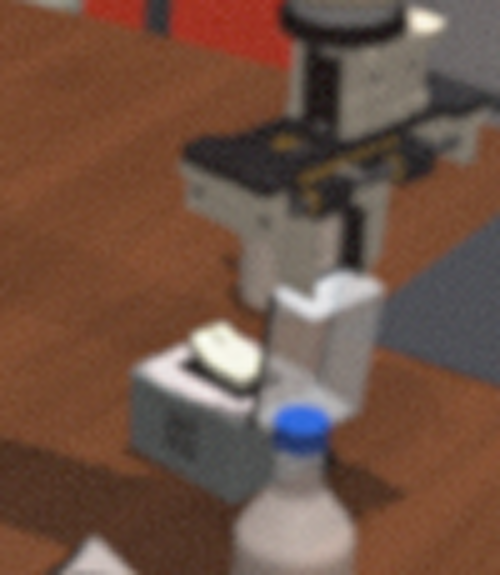

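```bash
python3 -m crank '[[1,0,0,0,0],[1,0,0,0,0],[1,0,0,0,0],[1,0,0,0.02,0],[1,0,0,0.08,0],[1,0,0,0.08,0],[1,-0.05,0,0.02,0],[1,-0.09,0,0,0]]'
python3 - <<'E'
from h import *
g=W(PS,[-.022,0,.12])[0];need(*g,np.degrees(PS[2])+90)
s=arm.get_image("scene")[:,:,::-1]
cv2.imwrite("pics/a7.png",crop(s,310,100,100,115,5))
E
```

```text
clock: 20.48
position: [0.6388, 0.1948, 0.26]
ee_rot: [-3.125, 0.317, -0.011]
force: [0.1, 0.9, 0.6]
width: 0.96
pos [0.6388 0.1948 0.26  ] shift units [-0.114  0.054 -0.35 ] mm [ -45.6   21.7 -140. ]
jaw -101.57
twist deg 0.1 units 0.002
```

View pics/a7.png

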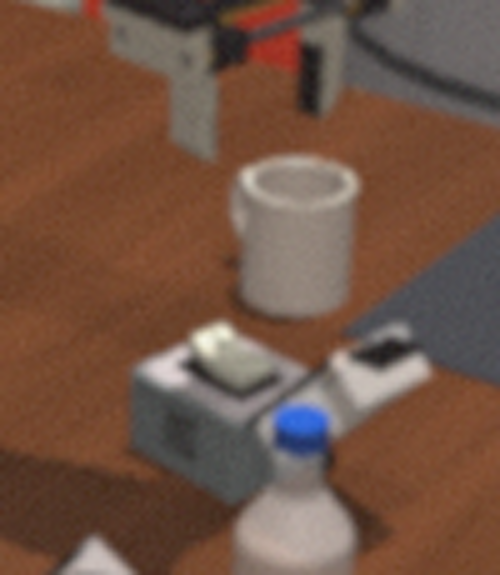

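```bash
python3 -m crank '[[0,-0.04,0.02,0,0],[0,-0.04,0.02,-0.02,0],[0,-0.03,0.014,-0.06,0],[0,0,0,-0.08,0],[0,0,0,-0.08,0],[0,0,0,-0.06,0],[0,0,0,0,0],[0,0,0,0,0]]'
python3 -m crank '[[0,0,0,0,0],[0,0,0,0,0],[0,0,0,0,0],[0,0,0,0,0],[0,0,0,0,0],[0,0,0,0,0],[0,0,0,0,0],[0,0,0,0,0]]'
python3 - <<'E'
from h import *
g=W(PS,[-.022,0,.105])[0];need(*g,np.degrees(PS[2])+90)
s=arm.get_image("scene")[:,:,::-1]
cv2.imwrite("pics/a8.png",crop(s,310,100,100,115,5))
E
```

```text
clock: 21.2
position: [0.5909, 0.2173, 0.1363]
ee_rot: [3.124, -0.314, -0.003]
force: [0.5, -0.3, 0.8]
width: 0.467
clock: 21.87
position: [0.5915, 0.2179, 0.1366]
ee_rot: [-3.126, 0.313, 0.0]
force: [-0.2, -0.2, 0.5]
width: 0.008
pos [0.5915 0.2179 0.1366] shift units [ 0.004 -0.004 -0.079] mm [  1.7  -1.4 -31.6]
jaw -101.45
twist deg -0.02 units -0.0
```

View pics/a8.png

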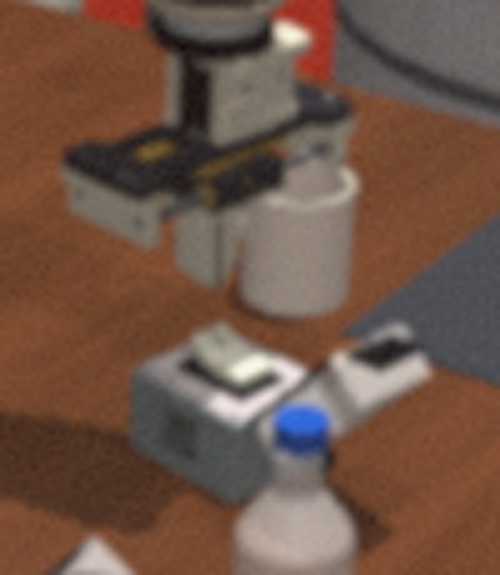

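```bash
python3 -m crank '[[0,0.003,-0.003,-0.02,0],[0,0,0,-0.02,0],[0,0,0,-0.02,0],[0,0,0,-0.015,0],[0,0,0,-0.015,0],[0,0,0,-0.01,0],[0,0,0,0,0],[0,0,0,0,0]]'
python3 - <<'E'
from h import *
print(arm.observe())
E
```

```text
clock: 22.58
position: [0.5928, 0.2165, 0.0963]
ee_rot: [3.126, -0.314, 0.0]
force: [-0.4, 0.3, 0.8]
width: 0.003
{'clock': 22.5833, 'joints': array([-0.78990945,  0.64031716,  0.54297607,  1.74424025, -0.41406804,
        0.87340996, -1.83491531]), 'dq': array([-0.00128062, -0.01030892,  0.00446544, -0.00763672,  0.00200217,
        0.00294753, -0.00076275]), 'joint_efforts': array([-1.05413860e-01, -6.87883472e+01,  1.11259353e+01, -2.41124028e+01,
       -4.63099801e-02, -8.36805347e-02,  2.47209897e-02]), 'position': array([0.59276527, 0.21653001, 0.09628912]), 'ee_rot': array([ 3.12556475e+00, -3.13672512e-01,  4.41802303e-05]), 'force': array([-0.37828395,  0.26872983,  0.82387761]), 'ft_torque': array([ 0.0064998 ,  0.17724872, -0.01810805]), 'width': 0.003386801135886476}
```

```bash
python3 -m crank '[[0,0,0,-0.005,0],[0,0,0,-0.005,0],[0,0,0,0,0],[0,0,0,0,0],[0,0,0,0,0],[0,0,0,0,0],[0,0,0,0,0],[0,0,0,0,0]]'
python3 - <<'E'
from h import *
s=arm.get_image("scene")[:,:,::-1]
cv2.imwrite("pics/a9.png",crop(s,310,100,100,115,5))
E
```

```text
clock: 23.25
position: [0.5927, 0.2166, 0.0925]
ee_rot: [3.126, -0.314, -0.0]
force: [-0.1, 0.9, 1.1]
width: 0.008
```

View pics/a9.png

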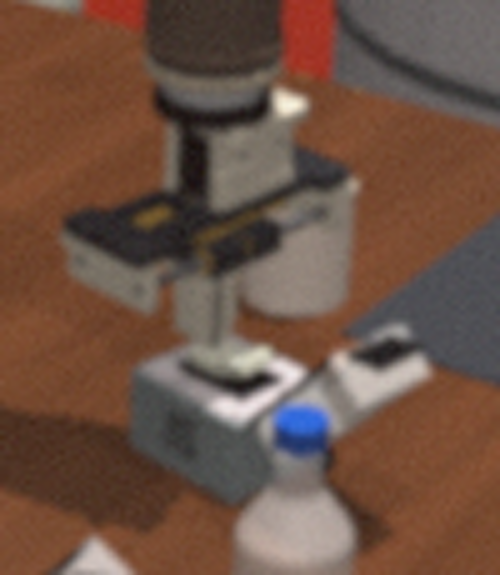

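Pressing has levelled the rocker, but the force is still low. I go down further in small steps until the stop shows in the force.

```bash
python3 -m crank '[[0,0,0,-0.004,0],[0,0,0,-0.004,0],[0,0,0,0,0],[0,0,0,0,0],[0,0,0,0,0],[0,0,0,0,0],[0,0,0,0,0],[0,0,0,0,0]]'
```

```text
clock: 23.97
position: [0.5929, 0.2167, 0.0913]
ee_rot: [-3.124, 0.314, -0.001]
force: [-7.0, -1.6, 20.9]
width: 0.004
```

```bash
python3 -m crank '[[0,0,0,0.03,0],[0,0,0,0.06,0],[0,0,0,0.09,0],[0,0,0,0.1,0],[0,0,0,0.1,0],[0,-0.08,0,0.06,0],[0,-0.1,0,0,0],[0,-0.1,0,0,0]]'
python3 -m crank '[[0,-0.1,0,0,0],[0,-0.05,0,0,0],[0,0,0,0,0],[0,0,0,0,0],[0,0,0,0,0],[0,0,0,0,0],[0,0,0,0,0],[0,0,0,0,0]]'
python3 - <<'E'
from h import *
print(arm.observe()["force"])
s=arm.get_image("scene")[:,:,::-1];t=arm.get_image("top")[:,:,::-1]
cv2.imwrite("pics/s10.png",s);cv2.imwrite("pics/t10.png",t)
cv2.imwrite("pics/a10.png",np.hstack([crop(s,325,140,80,80,5),crop(s,245,205,80,80,5)]))
cv2.imwrite("pics/a11.png",np.hstack([crop(t,235,130,80,100,5),crop(t,350,130,80,100,5)]))
E
```

```text
clock: 24.63
position: [0.4809, 0.2164, 0.2668]
ee_rot: [-3.124, 0.315, -0.005]
force: [-0.5, 1.4, 0.1]
width: 0.006
clock: 25.3
position: [0.4215, 0.2163, 0.2652]
ee_rot: [3.125, -0.315, 0.001]
force: [0.6, -1.0, 0.0]
width: 0.005
[ 0.56656833 -0.95604487  0.03049307]
```

View pics/a10.png

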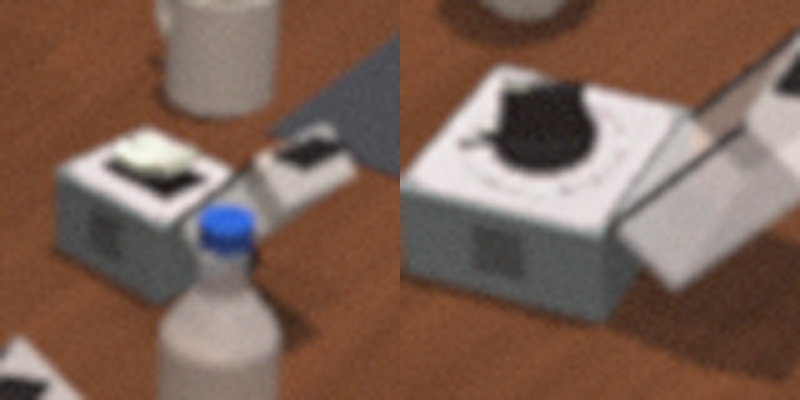

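View pics/a11.png

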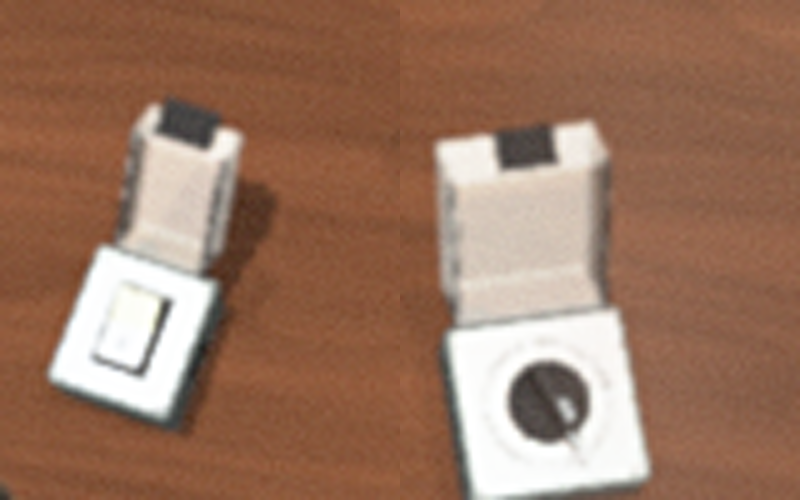

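View pics/s10.png

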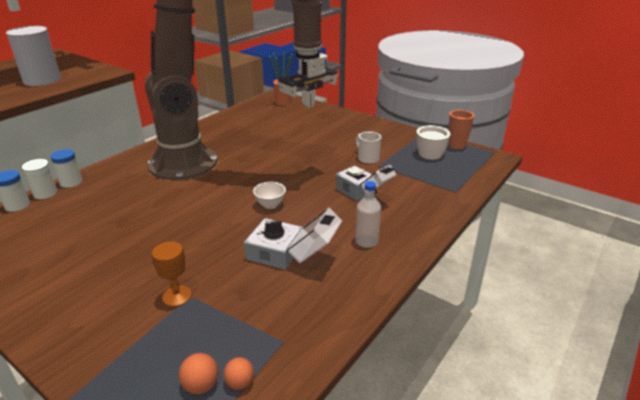

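```bash
python3 - <<'E'
from h import *
s=cv2.imread("pics/s10.png");o=(340,160);k=13
ims=[]
for a in(None,.22,.10):
    c=crop(s,*o,30,30,k)
    if a is not None:
        P=np.array([[x*np.cos(a),y,.0793+np.sin(a)*x] for x,y in((-.025,.015),(.025,.015),(.025,-.015),(-.025,-.015))])
        cv2.polylines(c,[((proj("scene",W(PS,P))-o)*k).astype(int)],True,(0,0,255),1)
    ims.append(c[:,:265])
cv2.imwrite("pics/r.png",np.hstack(ims))
E
```

```text
(no output)
```

View pics/r.png

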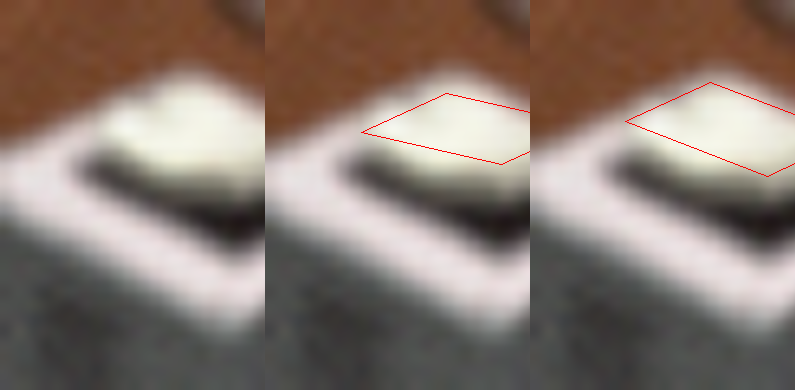

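```bash
python3 - <<'E'
from cell import arm
arm.sign_off();print(arm.observe()["clock"])
E
```

```text
the job is handed in; nothing more can be done
the job is handed in; nothing more can be done
```

I carried out all four steps in order and handed the job in at about 25 s of the 72 s allowed. No verdict was reported.

- **Dial cover:** I gripped its lip by the sides, swung it past upright and let go. The last pictures show it lying back.
- **Dial:** I gripped the bar and turned it 72° anticlockwise. Afterwards the top view put the pointer at -21.2° and the tab at -21.0°. The scene view put them at about -25° and -24°, so they line up well within the 8° allowed.
- **Start cover:** I opened it the same way. The last pictures show it lying back.
- **Rocker switch:** I pressed the near half until it hit its stop at 21 N, with the fingertips at 74 mm. The stated height when on is about 75 mm. The overlay on the last picture was too blurred to confirm the exact angle, so "fully on" rests on the height and force readings. The picture does show the near half down.

The mug, goblet, bottle and bowl look unmoved in the last pictures. The arm ended clear of everything.

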